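# Close the flux tins

### The job

Two of the three leaning flux tins are not shut. First press the lid that stands proud down until it is fully home, and confirm it with a firm push of about 20 N along the tin. Then put the loose lid on the open tin, press it down against the stiff follower disc inside until its flange sits flat on the rim, confirm it with the same firm push, and let go; never press either lid harder than 80 N, and do not shove the hammer, brush, wrench or steel block about.

Things in the scene. Friction and masses are not known exactly. Their poses are not given: they have to be found in the camera images.
- tin_a: The open steel tin, 84 mm across, 130 mm long, bore 74 mm, wall 5 mm, fixed in a stand on the table that leans it 30 degrees from upright. Origin: centre of its bottom; z runs along the tin out of the mouth, which leans to the robot's side; y is level.
- disc (a joint): How far the flat black follower disc (71 mm across) inside the open tin has been pushed down, in m. At 0, the start, it closes the bore 10 mm below the rim; it slides 14 mm at most, with a steady drag of about 8 N, and stays where it is pushed. A lid just laid in therefore stands 8 mm proud until pressed.
- tin_a_mouth (a point): Centre of the open tin's mouth, in the plane of the rim, 130 mm along the tin's z axis from its origin
- lid_a: The loose lid, 0.2 kg, lying plug down on the table: plain steel push-in lid: plug 70 mm across and 18 mm deep (tapering to 62 mm at its foot) with a rubber seal under a 90 mm round flange 6 mm thick, on which stands a black bar grip 50 mm long, 24 mm wide, 34 mm tall. Origin: centre of the plug's foot; z up through the grip, x along the grip's 50 mm length; the fingers close across its 24 mm along y. Total height 58 mm.
- lid_a_seat (a point): Centre of the underside of the loose lid's flange, 18 mm above its origin; it meets the centre of the open tin's mouth when the lid is home (plug clearance 2 mm all round)
- lid_a_top (a point): Centre of the top of the loose lid's grip, 58 mm above its origin
- tin_b: Another such steel tin, 84 mm across, 130 mm long, bore 74 mm, wall 5 mm, fixed in a stand on the table that leans it 30 degrees from upright. Origin: centre of its bottom; z runs along the tin out of the mouth, which leans to the robot's side; y is level. Its lid is in its mouth but stands proud.
- lid_b (a joint): How far the proud lid (same shape and size as the loose lid, kept square in the tin's mouth) has been pressed in along its tin, in m: 0 is 10 mm proud, 0.010 is fully home against the rim; it starts at 0 to 0.004. It moves against a steady drag of about 9 N, then meets the firm stop of its rubber seal, and stays where it is left.
- lid_b_top (a point): Centre of the top of the proud lid's grip, 40 mm above its flange's underside along the tin; the grip's 50 mm length lies along the tin's x axis, its 24 mm width along y
- tin_c: A third such steel tin, 84 mm across, 130 mm long, bore 74 mm, wall 5 mm, fixed in a stand on the table that leans it 30 degrees from upright. Origin: centre of its bottom; z runs along the tin out of the mouth, which leans to the robot's side; y is level. Its lid is on and already fully home: nothing to do.
- hammer: Hammer lying on the table, 260 mm, loose; bystander
- brush: Brush lying on the table, 170 mm, loose; bystander, between the loose lid and the tins
- wrench: Wrench lying on the table, 200 mm, loose; bystander
- block: Steel block 90 x 70 x 30 mm, loose; bystander, between the loose lid and the tins
Things that resemble listed ones, but are neither listed nor needed, are in the scene too. What is shaped like the part that bears tin_b but green or turquoise is not meant.

How it is judged:
On the way, in this order (a step that is already met when the one before it is completed fails the run):
1. the proud lid is fully home (within 2 mm) and is being pressed there with more than 14 N (value of joint lid_b above 0.008 m and contact force between lid_b and anything else above 14 N), for 0.15 s.
2. the loose lid is fully home on the open tin (flange within 2.5 mm of the rim and square) and is being pressed there with more than 14 N (z of lid_a_seat in the frame of tin_a between 0.125 and 0.1325 m and distance between lid_a_seat and tin_a_mouth below 0.008 m and angle between the z axis of lid_a and the z axis of tin_a, either way round below 0.06 rad and contact force between lid_a and tin_a above 14 N), for 0.15 s.
At the end, for the whole second after the job is handed in: The proud lid is within 2 mm of fully home; the loose lid sits on the open tin with its flange within 2.5 mm of the rim, within 8 mm of centred and within 0.06 rad of square, at rest (value of joint lid_b above 0.008 m and z of lid_a_seat in the frame of tin_a between 0.125 and 0.1325 m and distance between lid_a_seat and tin_a_mouth below 0.008 m and angle between the z axis of lid_a and the z axis of tin_a, either way round below 0.06 rad and linear speed of lid_a below 0.02 m/s); the robot touches nothing.
It fails at once if the proud lid is pressed with more than 80 N (contact force between lid_b and anything else above 80 N).
It fails at once if the loose lid is pressed onto its tin with more than 80 N (contact force between lid_a and tin_a above 80 N).
It fails at once if a bystander (hammer, brush, wrench or block) is moved more than 30 mm (distance of any of hammer, brush, wrench, block from where it was at the start of the episode above 0.03 m).
It also fails if it takes over 61 s, if anything falls off the work surface, if the arm or the gripper's body presses on something with over 40 N, if the wrist force passes 120 N, or if a joint passes its speed limit or range.

### The arm

A 6-joint arm with a two-finger parallel gripper is mounted at the origin on the work surface. World frame = base frame: x ahead of the robot, y to its left, z up, the work surface at z = 0. Lengths are in m, angles in rad, forces in N, time in s.
With the tool pointing down it reaches from about 0.35 to 0.975 m from the base axis. Payload 4.9 kg.
Tool frame: the origin (TCP) lies midway between the tips of the shut fingers; the grasp point (between the pads) lies 19 mm behind it; z points along the fingers, y is the line along which they close (so a half turn about z gives the same grasp; the last joint's range is limited). The gripper opens to 85 mm and grips with 20 to 120 N. Pads are 22 mm wide; open, the fingers measure 114 mm over their backs; the gripper's body (76 mm by 85 mm) begins 54 mm behind the grasp point. The pads swing forward as they close: fully open they stand 13 mm farther back than shut.
Start: joints at [1.196, 0.053, 1.613, -0, 1.476, -0.119], TCP at [0.158, 0.605, 0.231] pointing down, gripper open.
Joint ranges: [-3.01, 3.01], [-1.01, 2.22], [0.06, 2.58], [-1.02, 4.17], [0.09, 2.62], [-3.14, 3.14]. Speed limits (rad/s): [2.57, 2.57, 3.14, 3.14, 3.14, 3.14].

### API

Orientations are given as a unit quaternion [w, x, y, z].
In Python, from plant import state, grab_frame, job_done, cut_out, place_of gives the robot as it stands.
- The arm moves only by the tool jog_arm, never from a script. Its argument "motion" is text: rows parted by semicolons, each of 7 numbers parted by spaces: the opening in per cent of the stroke, from 0 (shut) to 100 (fully open), then the shift along the tool's x, y, z as a fraction of full scale, then the turn, a rotation vector about the tool's x, y, z as a fraction of full scale. A call has exactly 5 rows; each row is the pose to reach, as a shift and turn from the pose commanded when the call began, along the tool's axes at that moment; what a row does not reach only later rows make up. Full scale, the value 1, is 50 cm for a shift and 1.5 rad for a turn. A row lasts 1/8 s, in which the tool goes at most 62.5 mm and 10.7 degrees, less where a joint would pass 70% of its speed; a pose out of reach is approached as far as the arm can. A call with a number of a shift or a turn outside -1 to 1 is refused whole. A call with a gripper value outside its range is refused whole. The fingers move at their own pace and stop on an object; the grip force is fixed at half the most. Time passes only in rows, so rows that repeat a pose let the fingers close, or fill a call up. It gives the time, the measured TCP pose, the force, the opening and the grip force at its end, in the units of the state.
- state(): the state, without advancing time (a new reading comes with each control period).
- grab_frame(name): name is "side" or "top"; returns a dict with "color" (420x560x3 uint8, red, green, blue), "range_z" (420x560 float32, m along the optical axis (not along the pixel's ray), 0 where there is no reading), "intrinsics" (3x3 intrinsics, pixels), "k1" (the pictures are not rectified: a ray, as slopes to the right and down, at radius r is drawn at 1 + k1 r^2 times it, then the intrinsics apply), "world_from_camera" (4x4, takes a point from camera to world coordinates). Camera axes: x right, y up, looking along -z (the intrinsics and any distortion apply to the point x, -y, -z); pixel columns grow to the right and rows downward; lengths in m; the calibration is good to about 2 mm. A picture is of the moment at which its call begins.
- job_done(): hands the job in; it is judged then, once.
Trained networks look in the newest picture that a camera, given by its name, has taken for a name from the list of things; names that differ only in an ending like _2 or _b are one class to them, and where a whole thing is asked for, a point or a joint stands for the part that bears it (a point fixed in the world has none). Each returns a list of dicts, best first, with "p" (0 to 1); they miss things now and then, are a little off and sometimes report something else, mostly with a low value. They report only what shows in the picture. A call takes as long as a camera call. They do not tell look-alikes from the thing itself.
- cut_out(camera, thing): "pixels" (420x560 bool, what is visible of it).
- place_of(camera, thing): "at" ([x, y, z] in m, in world coordinates, good to about 4 mm: a listed point, or the origin of a listed thing).
The state is a dict: "time": time; "joint_pos": joint angles; "joint_vel": joint speeds; "joint_efforts": joint torques, N m; "tool_pos": TCP position; "tool_rot": TCP orientation; "contact_force": force on the tool from outside, world axes, zero at the start; "ft_torque": the same for the moment, N m; "gripper_width": opening from 0.0 (shut) to 1.0 (fully open); "grasp_force": force on a finger pad.
Only numpy, scipy, OpenCV 4.12 (cv2) and the standard library are available. Lean on these libraries where they do the work, as an engineer would, in place of code of your own. Each camera call takes 0.05 s, during which the arm holds its last target. There are 200 camera calls.

## Working session

There is one attempt and no reset: what is moved stays moved. The work goes in short steps, Python scripts to look and compute and a tool call to move; the robot and the scene stay as the last step left them, time stands still between calls to the robot, and variables do not carry over. Pictures are saved under pics/ and viewed, at most 10 in all, crops included, and the job is handed in when it is done.

Besides the shell and the picture viewer there is one more tool, called after ">>>" as name(argument=value, ...), one argument or row to a line, values as JSON. jog_arm: Moves the arm, as the interface text tells. Shift numbers are shares of 50 cm and turn numbers shares of 1.5 rad, none past 1 either way. Its arguments: {"type":"object","properties":{"motion":{"type":"string"}},"required":["motion"]}

```bash
ls; mkdir -p pics; cat > h.py <<'E'
import numpy as np, cv2
from plant import *
from scipy.spatial.transform import Rotation as R
def cloud(f):
    K=f["intrinsics"];h,w=f["range_z"].shape;k1=f["k1"]
    v,u=np.mgrid[:h,:w];d=np.stack([(u-K[0,2])/K[0,0],(v-K[1,2])/K[1,1]],-1);s=d.copy()
    for _ in range(8): s=d/(1+k1*(s**2).sum(-1,keepdims=True))
    z=f["range_z"];p=np.stack([s[...,0]*z,-s[...,1]*z,-z,np.ones_like(z)],-1)
    return (p@f["world_from_camera"].T)[...,:3]
def save(f,n): cv2.imwrite(f"pics/{n}.png",f["color"][...,::-1])
E
python3 - <<'E'
from h import *
print(state())
for c in("side","top"):
    f=grab_frame(c);save(f,c);np.savez(f"{c}.npz",**f);print(c,f["world_from_camera"].round(3).tolist(),f["k1"])
    for t in("tin_a","tin_a_mouth","lid_a","lid_a_top","tin_b","lid_b_top","tin_c","block","brush"):
        print(t,[(round(float(d["p"]),2),np.round(d["at"],3).tolist()) for d in place_of(c,t)])
E
```

```text
pics
{'time': 0.0, 'joint_pos': array([ 1.19599370e+00,  5.33629615e-02,  1.61429381e+00,  3.82039322e-05,
        1.47596974e+00, -1.18982972e-01]), 'joint_vel': array([ 3.17318924e-04,  5.90441988e-04, -7.71854260e-04, -9.74743118e-05,
        2.79928399e-05,  2.05136383e-03]), 'joint_efforts': array([-1.01253336e-03, -3.93684840e+01, -3.70175064e+01, -1.62149977e-04,
        6.94793242e-03,  7.90048603e-06]), 'tool_pos': array([0.15790185, 0.6040908 , 0.23005933]), 'tool_rot': array([-2.66967099e-04,  1.27563074e-01,  9.91829939e-01, -9.81444788e-04]), 'contact_force': array([-0.18901509,  0.19491782, -0.57634218]), 'ft_torque': array([ 0.01300448,  0.02799136, -0.00290413]), 'grasp_force': 0.0, 'gripper_width': 1.0006975094242847}
side [[-0.992, 0.082, -0.094, 0.382], [-0.123, -0.751, 0.649, 0.728], [-0.017, 0.655, 0.755, 0.95], [0.0, 0.0, 0.0, 1.0]] -0.00978961173460267
tin_a [(0.83, [0.242, -0.256, 0.04]), (0.81, [0.72, -0.211, 0.041]), (0.65, [0.724, 0.019, 0.044]), (0.64, [0.723, 0.215, 0.042]), (0.57, [0.337, 0.15, 0.037])]
tin_a_mouth [(0.79, [0.658, -0.218, 0.155])]
lid_a 
[... 933 characters left out ...]
15, 0.04]), (0.6, [0.239, -0.256, 0.039])]
tin_a_mouth [(0.91, [0.656, -0.215, 0.152])]
lid_a [(0.6, [0.432, -0.098, -0.0]), (0.33, [0.496, 0.361, -0.001])]
lid_a_top [(0.76, [0.429, -0.095, 0.054])]
tin_b [(0.92, [0.72, -0.211, 0.046]), (0.91, [0.723, 0.016, 0.041]), (0.69, [0.331, 0.156, 0.038]), (0.63, [0.719, 0.215, 0.04]), (0.6, [0.239, -0.256, 0.039])]
lid_b_top [(0.9, [0.632, 0.002, 0.196]), (0.82, [0.244, 0.145, 0.196]), (0.78, [0.16, -0.292, 0.196])]
tin_c [(0.92, [0.72, -0.211, 0.046]), (0.91, [0.723, 0.016, 0.041]), (0.69, [0.331, 0.156, 0.038]), (0.63, [0.719, 0.215, 0.04]), (0.6, [0.239, -0.256, 0.039])]
block [(0.78, [0.553, -0.162, 0.002])]
brush [(0.89, [0.55, 0.126, 0.002])]
```

View pics/side.png

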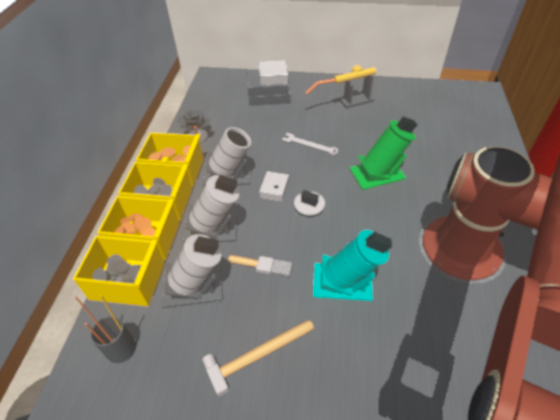

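View pics/top.png

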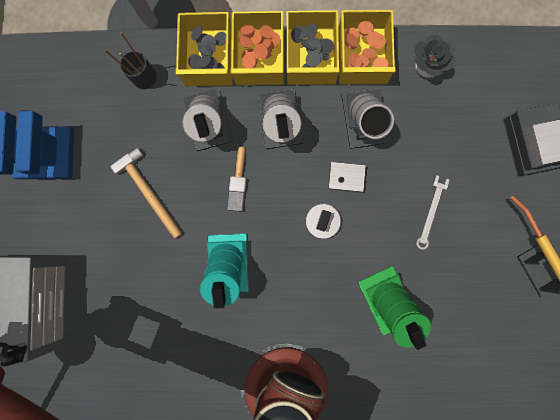

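Side and top views agree: the grey tins are at top-view pixels (370,120) open, (281,120) and (202,120), the loose lid at (323,221), the block at (347,177) and the brush at (238,180). Green and turquoise tins are decoys. Next I'll find which grey lid stands proud.

```bash
cat > m.py <<'E'
from h import *
fs={c:dict(np.load(f"{c}.npz")) for c in("side","top")}
org={"open":(.72,-.211,.043),"mid":(.7235,.0175,.042),"left":(.721,.215,.041)}
for c,f in fs.items():
    P=cloud(f);col=f["color"].astype(float)
    br=col.mean(-1);ok=f["range_z"]>0
    for n,o in org.items():
        o=np.array(o);p=P[ok];b=br[ok]
        m=(np.hypot(p[:,0]-o[0]+.07,p[:,1]-o[1])<.085)&(p[:,2]>.03)
        p=p[m];b=b[m]
        for lab,sel in(("dark",(b<60)&(p[:,2]>.165)),("flange",(b>100)&(p[:,2]>.13))):
            q=p[sel]
            if len(q)<20: print(c,n,lab,len(q));continue
            # RANSAC plane with normal near 30deg lean
            best=None;rng=np.random.default_rng(0)
            for _ in range(400):
                t=q[rng.choice(len(q),3,0)];nn=np.cross(t[1]-t[0],t[2]-t[0]);l=np.linalg.norm(nn)
                if l<1e-5: continue
                nn/=l;nn*=np.sign(nn[2]) or 1
                if abs(nn[2]-.866)>.06: continue
                s=abs((q-t[0])@nn)<.0025
                if best is None or s.sum()>best.sum(): best=s
            if best is None: print(c,n,lab,"none");continue
            g=q[best];ctr=g.mean(0);nn=np.linalg.svd(g-ctr)[2][2];nn*=np.sign(nn[2])
            print(c,n,lab,len(q),len(g),ctr.round(4),"n",nn.round(3),"mid",((g.max(0)+g.min(0))/2).round(4),"along",((ctr-o)@nn).round(4))
    z=f["range_z"]
    # loose lid
    p=P[ok];b=br[ok];m=np.hypot(p[:,0]-.433,p[:,1]+.096)<.06
    q=p[m&(p[:,2]>.045)];r=cv2.minAreaRect((q[:,:2]*1000).astype(np.float32));print(c,"grip",q.mean(0).round(4),r)
    q=p[m&(p[:,2]>.017)&(p[:,2]<.03)];print("flange",cv2.minEnclosingCircle((q[:,:2]*1000).astype(np.float32)),np.median(q[:,2]))
    for n,(x,y) in {"block":(.552,-.16),"brush":(.547,.126)}.items():
        q=p[(np.hypot(p[:,0]-x,p[:,1]-y)<.1)&(p[:,2]>.008)&(p[:,2]<.06)&(p[:,0]>.49)&(p[:,0]<.63)]
        print(n,q.min(0).round(3),q.max(0).round(3))
E
python3 m.py
```

```text
side open dark 0
side open flange 450 114 [ 0.6647 -0.2137  0.1478] n [-0.492 -0.053  0.869] mid [ 0.666  -0.2138  0.1494] along 0.1184
side mid dark 0
side mid flange 808 359 [0.6539 0.0218 0.1702] n [-0.503 -0.073  0.861] mid [0.6518 0.0128 0.1673] along 0.1451
side left dark 0
side left flange 961 533 [0.6586 0.2098 0.1618] n [-0.481 -0.116  0.869] mid [0.6575 0.1969 0.1586] along 0.1356
side grip [ 0.4323 -0.0922  0.0565] ((432.723388671875, -95.17371368408203), (27.177120208740234, 49.549617767333984), 72.99217224121094)
flange ((432.7655029296875, -96.99803924560547), 46.3930778503418) 0.02501977194530608
block [ 0.509 -0.208  0.008] [ 0.629 -0.109  0.038]
brush [0.49  0.102 0.008] [0.63  0.151 0.026]
top open dark 0
top open flange 404 173 [ 0.6603 -0.2179  0.1535] n [-0.479 -0.082  0.874] mid [ 0.6598 -0.2179  0.1522] along 0.1257
top mid dark 236 157 [0.6347 0.0017 0.1957] n [-0.495 -0.048  0.868] mid [0.6359 0.0016 0.1967] along 0.1781
top mid flange 895 585 [0.6543 0.0074 0.1681] n [-0.487 -0.075  0.87 ] mid [0.6517 0.0058 0.1664] along 0.1442
top left dark 236 152 [0.6416 0.1897 0.1878] n [-0.489 -0.123  0.864] mid [0.6414 0.1904 0.1871] along 0.1687
top left flange 805 560 [0.6605 0.1956 0.1599] n [-0.478 -0.123  0.87 ] mid [0.6574 0.1948 0.1583] along 0.1347
top grip [ 0.4316 -0.097   0.0578] ((431.6777038574219, -97.19967651367188), (23.647571563720703, 49.93623352050781), 71.06673431396484)
flange ((431.6996154785156, -97.33836364746094), 44.94252014160156) 0.023847683580793366
block [ 0.501 -0.209  0.008] [ 0.63  -0.113  0.038]
brush [0.49  0.104 0.008] [0.629 0.15  0.028]
```

The middle grey tin (flange top 144.5 mm along, against 135 mm for the left one) is tin_b. I'll go to a pose 80 mm off its grip, fingers shut.

```bash
cat >> h.py <<'E'
def rotn(n):  # tool z = -n, y level (toward +y)
    z=-np.array(n)/np.linalg.norm(n);y=np.cross([0,0,1],-z);y=-y/np.linalg.norm(y)
    y*=np.sign(y[1]);return R.from_matrix(np.stack([np.cross(y,z),y,z],1))
def axis(phi): return np.array([-.5*np.cos(phi),-.5*np.sin(phi),.866])
def goal(pos,rot,cur=None):
    s=state();p0=s["tool_pos"];r0=R.from_quat(s["tool_rot"],scalar_first=True)
    if cur: p0,r0=cur
    d=r0.inv().apply(np.array(pos)-p0)/.5;w=(r0.inv()*rot).as_rotvec()/1.5
    print("shift",d.round(4),"turn",w.round(4),"dist",np.linalg.norm(d)*.5)
NB=axis(.15);TB=np.array([.634,.002,.196])
E
python3 -c "
from h import *
goal(TB+.08*NB,rotn(NB))"
```

```text
shift [-1.1522 -0.9569 -0.0679] turn [-0.0708 -0.3442 -0.2643] dist 0.7496261925826302
```

>>> jog_arm(
  motion="0 -0.12 -0.1 -0.1 0 0 0;0 -0.24 -0.2 -0.1 -0.02 -0.1 -0.08;0 -0.36 -0.3 -0.1 -0.04 -0.2 -0.15;0 -0.48 -0.4 -0.1 -0.06 -0.3 -0.2;0 -0.55 -0.46 -0.1 -0.07 -0.344 -0.264",
)

```text
time: 1.62
tool_pos: [0.333, 0.3579, 0.2803]
tool_rot: [0.259, -0.075, 0.963, 0.019]
contact_force: [1.2, 0.1, 1.3]
gripper_width: -0.0
grasp_force: 0.0
```

```bash
python3 -c "
from h import *
print(state()['time'],state()['joint_pos'].round(2))
goal(TB+.08*NB,rotn(NB))"
```

```text
1.625 [ 0.86 -0.57  2.11 -0.35  1.21 -0.81]
shift [-0.334  -0.7958  0.2309] turn [0.0002 0.0016 0.0038] dist 0.4466807369426249
```

>>> jog_arm(
  motion="0 -0.07 -0.1 0 0 0 0;0 -0.12 -0.2 0.05 0 0 0;0 -0.17 -0.3 0.08 0 0 0;0 -0.21 -0.4 0.12 0 0 0;0 -0.25 -0.5 0.15 0 0 0",
)

```text
time: 2.25
tool_pos: [0.5153, 0.1315, 0.2782]
tool_rot: [0.258, -0.072, 0.963, 0.019]
contact_force: [0.1, 0.9, -1.1]
gripper_width: 0.0
grasp_force: 0.0
```

```bash
python3 -c "
from h import *
goal(TB+.08*NB,rotn(NB))"
```

```text
shift [-0.0879 -0.2914  0.0808] turn [-0.0009  0.0001 -0.0005] dist 0.15742979568760632
```

>>> jog_arm(
  motion="0 -0.03 -0.1 0.02 0 0 0;0 -0.06 -0.2 0.05 0 0 0;0 -0.088 -0.291 0.081 0 0 0;0 -0.088 -0.291 0.081 0 0 0;0 -0.088 -0.291 0.081 0 0 0",
)

```text
time: 2.88
tool_pos: [0.5937, -0.0018, 0.2651]
tool_rot: [0.258, -0.072, 0.963, 0.019]
contact_force: [-0.5, 0.6, -0.4]
gripper_width: 0.003
grasp_force: 0.0
```

```bash
python3 - <<'E'
from h import *
f=grab_frame("side");
cv2.imwrite("pics/s2.png",cv2.resize(f["color"][120:300,140:340,::-1],None,fx=3,fy=3))
print(state()["joint_pos"].round(2),state()["contact_force"])
goal(TB,rotn(NB))
E
```

```text
[-0.21 -0.37  1.99  0.21  1.03 -1.99] [-0.52177831  0.03283564  0.59092846]
shift [-0.0006 -0.0057  0.1606] turn [-0.0004 -0.0003  0.0003] dist 0.0803663688446205
```

View pics/s2.png

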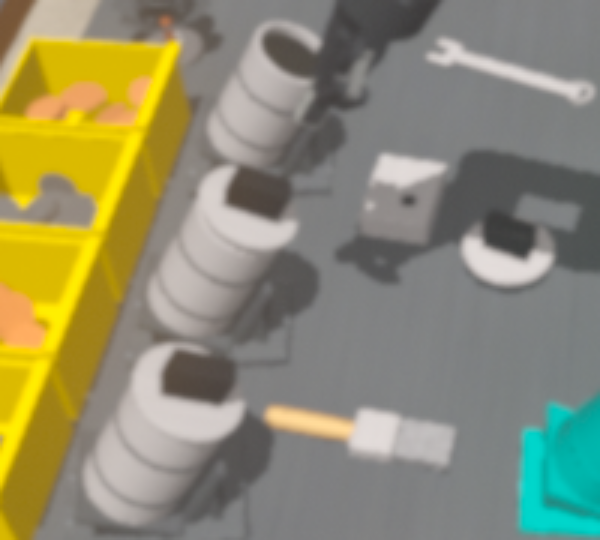

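The shut fingers are in line above the middle tin's grip (crop 260,190), and that lid visibly stands proud. Advancing along the tin.

>>> jog_arm(
  motion="0 0 -0.006 0.06 0 0 0;0 0 -0.006 0.12 0 0 0;0 0 -0.006 0.146 0 0 0;0 0 -0.006 0.152 0 0 0;0 0 -0.006 0.152 0 0 0",
)

```text
time: 3.55
tool_pos: [0.6321, 0.0011, 0.2005]
tool_rot: [0.259, -0.073, 0.963, 0.019]
contact_force: [0.8, -0.7, 0.2]
gripper_width: -0.005
grasp_force: 0.0
```

>>> jog_arm(
  motion="0 0 0 0.004 0 0 0;0 0 0 0.008 0 0 0;0 0 0 0.012 0 0 0;0 0 0 0.014 0 0 0;0 0 0 0.014 0 0 0",
)

```text
time: 4.18
tool_pos: [0.6355, 0.0011, 0.1942]
tool_rot: [0.258, -0.072, 0.963, 0.019]
contact_force: [-5.4, -1.3, 4.5]
gripper_width: 0.001
grasp_force: 3.4
```

>>> jog_arm(
  motion="0 0 0 0.003 0 0 0;0 0 0 0.006 0 0 0;0 0 0 0.009 0 0 0;0 0 0 0.012 0 0 0;0 0 0 0.012 0 0 0",
)

```text
time: 4.8
tool_pos: [0.6385, 0.0016, 0.1888]
tool_rot: [0.258, -0.072, 0.963, 0.019]
contact_force: [-3.4, -0.0, 4.6]
gripper_width: -0.002
grasp_force: 3.1
```

>>> jog_arm(
  motion="0 0 0 0.002 0 0 0;0 0 0 0.003 0 0 0;0 0 0 0.004 0 0 0;0 0 0 0.004 0 0 0;0 0 0 0.004 0 0 0",
)

```text
time: 5.42
tool_pos: [0.6394, 0.0017, 0.1874]
tool_rot: [0.258, -0.072, 0.963, 0.019]
contact_force: [-7.7, -1.7, 7.0]
gripper_width: -0.0
grasp_force: 4.9
```

>>> jog_arm(
  motion="0 0 0 0.001 0 0 0;0 0 0 0.002 0 0 0;0 0 0 0.003 0 0 0;0 0 0 0.003 0 0 0;0 0 0 0.003 0 0 0",
)

```text
time: 6.05
tool_pos: [0.6396, 0.0017, 0.1873]
tool_rot: [0.257, -0.073, 0.963, 0.019]
contact_force: [-19.3, -1.9, 16.0]
gripper_width: -0.001
grasp_force: 11.8
```

>>> jog_arm(
  motion="0 0 0 0.001 0 0 0;0 0 0 0.002 0 0 0;0 0 0 0.003 0 0 0;0 0 0 0.003 0 0 0;0 0 0 0.003 0 0 0",
)

```text
time: 6.68
tool_pos: [0.6398, 0.0017, 0.1873]
tool_rot: [0.257, -0.073, 0.964, 0.018]
contact_force: [-30.9, -4.0, 24.6]
gripper_width: 0.003
grasp_force: 18.7
```

Hard stop reached, ~37 N along the tin: lid_b is home. Backing off, then on to the loose lid.

>>> jog_arm(
  motion="0 0 0 -0.06 0 0 0;40 0 0 -0.16 0 0 0;70 0 0 -0.2 0 0 0;70 0 0 -0.2 0 0 0;70 0 0 -0.2 0 0 0",
)

```text
time: 7.3
tool_pos: [0.5911, -0.0052, 0.2686]
tool_rot: [0.257, -0.072, 0.964, 0.019]
contact_force: [0.4, 0.3, -0.5]
gripper_width: 0.699
grasp_force: 0.0
```

```bash
cat >> h.py <<'E'
LA=np.array([.4318,-.097,0.]);a=np.deg2rad(71)
RL=R.from_matrix(np.stack([[-np.sin(a),np.cos(a),0],[np.cos(a),np.sin(a),0],[0,0,-1]],1))
E
python3 - <<'E'
from h import *
print(RL.as_matrix().round(2))
goal(LA+[0,0,.15],RL)
f=grab_frame("top");P=cloud(f);p=P.reshape(-1,3);b=f["color"].mean(-1).ravel()
for o in ((.7235,.0175,.042),(.721,.215,.041)):
    m=(np.hypot(p[:,0]-o[0]+.07,p[:,1]-o[1])<.085)&(b>100)&(p[:,2]>.13)&(p[:,2]<.2);s=(p[m]-o)@NB;print(np.percentile(s,[50,70,90]).round(4))
E
```

```text
[[-0.95  0.33  0.  ]
 [ 0.33  0.95  0.  ]
 [ 0.    0.   -1.  ]]
shift [ 0.415  -0.1343  0.0353] turn [0.0834 0.3405 0.3132] dist 0.21878675331585498
[0.1344 0.1355 0.1371]
[0.134  0.1354 0.1375]
```

Lid_b now measures the same height as the shut tin's lid.

>>> jog_arm(
  motion="70 0.1 -0.03 0 0.02 0.08 0.08;70 0.2 -0.06 0 0.04 0.17 0.16;70 0.3 -0.1 0.02 0.06 0.25 0.24;70 0.415 -0.134 0.035 0.083 0.34 0.313;70 0.415 -0.134 0.035 0.083 0.34 0.313",
)

```text
time: 7.98
tool_pos: [0.4294, -0.0968, 0.1467]
tool_rot: [-0.003, 0.166, 0.986, 0.001]
contact_force: [0.4, 0.5, 0.8]
gripper_width: 0.699
grasp_force: 0.0
```

```bash
python3 - <<'E'
from h import *
goal(LA+[0,0,.029],RL)
f=grab_frame("side");P=cloud(f);m=np.hypot(P[...,0]-.432,P[...,1]+.097)<.05
q=P[m&(P[...,2]>.045)&(P[...,2]<.065)];print(q.mean(0),len(q),cv2.minAreaRect((q[:,:2]*1000).astype(np.float32)))
E
```

```text
shift [-0.0061  0.0009  0.2354] turn [ 0.001  -0.0042 -0.0009] dist 0.11775323980202689
[ 0.43229256 -0.09225331  0.05675896] 157 ((432.47479248046875, -96.11331939697266), (29.43474006652832, 49.84125900268555), 73.04966735839844)
```

>>> jog_arm(
  motion="70 -0.006 0.001 0.1 0 -0.004 0;70 -0.006 0.001 0.19 0 -0.004 0;70 -0.006 0.001 0.235 0 -0.004 0;70 -0.006 0.001 0.235 0 -0.004 0;0 -0.006 0.001 0.235 0 -0.004 0",
)

```text
time: 8.65
tool_pos: [0.4374, -0.0978, 0.036]
tool_rot: [0.006, 0.164, 0.986, -0.001]
contact_force: [-1.2, -0.6, -0.7]
gripper_width: 0.5
grasp_force: 0.0
```

>>> jog_arm(
  motion="0 0 0 0 0 0 0;0 0 0 0 0 0 0;0 0 0 0 0 0 0;0 0 0 0 0 0 0;0 0 0 0 0 0 0",
)

```text
time: 9.28
tool_pos: [0.4373, -0.0983, 0.0363]
tool_rot: [0.006, 0.165, 0.986, -0.001]
contact_force: [-0.2, -0.5, 5.9]
gripper_width: 0.27
grasp_force: 59.9
```

>>> jog_arm(
  motion="0 0 0 -0.1 0 0 0;0 0 0 -0.2 0 0 0;0 0 0 -0.3 0 0 0;0 0 0 -0.4 0 0 0;0 0 0 -0.42 0 0 0",
)

```text
time: 9.9
tool_pos: [0.4353, -0.0977, 0.2483]
tool_rot: [0.008, 0.165, 0.986, -0.001]
contact_force: [-0.3, 0.5, -3.2]
gripper_width: 0.264
grasp_force: 60.3
```

```bash
python3 - <<'E'
from h import *
s=state();print(s["tool_pos"],s["tool_rot"],s["grasp_force"],s["gripper_width"])
# lid in hand
for c in("side","top"):
    f=grab_frame(c);P=cloud(f);p=P.reshape(-1,3)
    m=(np.hypot(p[:,0]-s["tool_pos"][0],p[:,1]-s["tool_pos"][1])<.055)&(abs(p[:,2]-s["tool_pos"][2])<.05)&(f["color"].mean(-1).ravel()>110);q=p[m]
    print(c,len(q),q.mean(0).round(4) if len(q) else 0,q.min(0),q.max(0))
    if c=="side": cv2.imwrite("pics/s3.png",cv2.resize(f["color"][60:240,180:380,::-1],None,fx=3,fy=3))
# rim of tin a (arm may hide) from saved frames
n=axis(.11)
for c in("side","top"):
    f=dict(np.load(c+".npz"));P=cloud(f).reshape(-1,3);o=np.array([.657,-.2165,.1535])
    d=P-o;h=d@n;r=np.linalg.norm(d-h[:,None]*n,axis=1)
    q=P[(abs(h)<.008)&(r<.05)&(r>.03)]
    ex=np.cross([0,0,1],n);ex/=np.linalg.norm(ex);ey=np.cross(n,ex)
    from scipy.optimize import least_squares
    # annulus fit: center s.t. radii within [37,42], plane offset
    def res(x):
        d=q-(o+x[0]*ex+x[1]*ey);nn=n+x[3]*ex+x[4]*ey;nn=nn/np.linalg.norm(nn);hh=d@nn-x[2];rr=np.linalg.norm(d-(d@nn)[:,None]*nn,axis=1)
        return np.r_[np.maximum(rr-.042,0)+np.maximum(.037-rr,0),hh]*1000
    x=least_squares(res,np.zeros(5),loss="soft_l1").x;nn=n+x[3]*ex+x[4]*ey;nn/=np.linalg.norm(nn)
    print(c,"mouth",(o+x[0]*ex+x[1]*ey+x[2]*n).round(4),"n",nn.round(3),len(q))
E
```

```text
[ 0.43529924 -0.09772485  0.24832455] [ 0.00811452  0.16478408  0.98629574 -0.00103546] 60.265445709228516 0.2641316280294363
side 478 [ 0.43   -0.0793  0.238 ] [ 0.38710463 -0.13087394  0.21529777] [ 0.47638031 -0.04893159  0.28141122]
top 316 [ 0.4042 -0.0827  0.235 ] [ 0.38645417 -0.12767878  0.22929962] [ 0.44023656 -0.05335898  0.25612412]
side mouth [ 0.6603 -0.2149  0.1531] n [-0.485 -0.051  0.873] 185
top mouth [ 0.6592 -0.2187  0.1523] n [-0.489 -0.069  0.87 ] 267
```

View pics/s3.png

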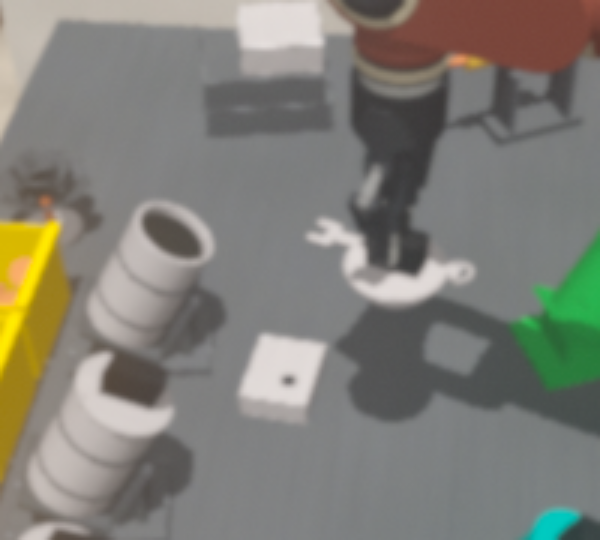

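The lid hangs from the fingers (crop 395,265), about level. I'll fit its flange to get its exact pose in the hand.

```bash
cat > fl.py <<'E'
from h import *
from scipy.optimize import least_squares
s=state();T=s["tool_pos"];Q=R.from_quat(s["tool_rot"],scalar_first=True)
for c in("side","top"):
    f=grab_frame(c);p=cloud(f).reshape(-1,3)
    l=Q.inv().apply(p-T);b=f["color"].mean(-1).ravel()
    q=l[(np.hypot(l[:,0],l[:,1])<.058)&(abs(l[:,2]-.0125)<.007)&(b>90)]
    A=np.c_[q[:,:2],np.ones(len(q))]
    r=least_squares(lambda x:(A@x-q[:,2])*1000,[0,0,.012],loss="soft_l1").x
    k=abs(A@r-q[:,2])<.002;g=q[k]
    hull=cv2.convexHull((g[:,:2]*1000).astype(np.float32))[:,0]/1000
    x=least_squares(lambda x:(np.hypot(hull[:,0]-x[0],hull[:,1]-x[1])-.045)*1000,[0,0],loss="soft_l1").x
    print(c,len(g),"tilt slopes",r[:2].round(3),"depth",r[2].round(4),"centre",x.round(4))
E
python3 fl.py
```

```text
side 332 tilt slopes [-0.004  0.011] depth 0.0109 centre [0.0059 0.001 ]
top 236 tilt slopes [-0.014  0.004] depth 0.0142 centre [ 0.0049 -0.001 ]
```

```bash
cat >> h.py <<'E'
NA=axis(.11);MA=np.array([.6585,-.2167,.153]);OFF=np.array([.0055,0,.0185])
def seat_goal(h,M=MA,N=NA):
    r=rotn(N);goal(M+h*N-r.apply(OFF),r)
E
python3 -c "
from h import *
seat_goal(.09);seat_goal(.04)"
```

```text
shift [-0.4156 -0.1224 -0.0144] turn [-0.0769 -0.3399 -0.2872] dist 0.2167556659448579
shift [-0.4604 -0.1012  0.0725] turn [-0.0769 -0.3399 -0.2872] dist 0.23846575515531696
```

>>> jog_arm(
  motion="0 -0.08 -0.02 -0.02 -0.01 -0.05 -0.04;0 -0.16 -0.05 -0.02 -0.03 -0.13 -0.11;0 -0.25 -0.07 -0.02 -0.05 -0.21 -0.18;0 -0.34 -0.1 -0.015 -0.065 -0.29 -0.24;0 -0.416 -0.122 -0.014 -0.077 -0.34 -0.287",
)

```text
time: 10.72
tool_pos: [0.6096, -0.2226, 0.2482]
tool_rot: [0.259, -0.054, 0.964, 0.015]
contact_force: [0.4, 0.2, -1.4]
gripper_width: 0.268
grasp_force: 60.2
```

```bash
python3 fl.py; python3 -c "
from h import *
seat_goal(.04);seat_goal(.03)"
```

```text
side 253 tilt slopes [-0.016  0.017] depth 0.011 centre [0.0035 0.0017]
top 361 tilt slopes [-0.012  0.005] depth 0.0139 centre [ 0.0046 -0.0042]
shift [-0.0029  0.0035  0.0953] turn [ 0.0008 -0.0016 -0.0023] dist 0.04771963871837559
shift [-0.003   0.0035  0.1153] turn [ 0.0008 -0.0016 -0.0023] dist 0.05771016778480612
```

>>> jog_arm(
  motion="0 -0.003 0.0035 0.04 0 0 -0.002;0 -0.003 0.0035 0.08 0 0 -0.002;0 -0.003 0.0035 0.115 0 0 -0.002;0 -0.003 0.0035 0.131 0 0 -0.002;0 -0.003 0.0035 0.131 0 0 -0.002",
)

```text
time: 11.45
tool_pos: [0.6444, -0.2165, 0.1961]
tool_rot: [0.26, -0.055, 0.964, 0.014]
contact_force: [-0.7, -0.1, -2.9]
gripper_width: 0.267
grasp_force: 60.3
```

```bash
python3 - <<'E'
from h import *
f=grab_frame("side");g=grab_frame("top")
a=cv2.resize(f["color"][110:200,190:290,::-1],None,fx=4,fy=4);b=cv2.resize(g["color"][60:150,320:420,::-1],None,fx=4,fy=4)
cv2.imwrite("pics/s4.png",np.hstack([a,b]));seat_goal(.01)
E
```

```text
shift [ 0.0103 -0.002   0.0344] turn [-0.0015  0.003   0.0027] dist 0.017993719033456815
```

View pics/s4.png

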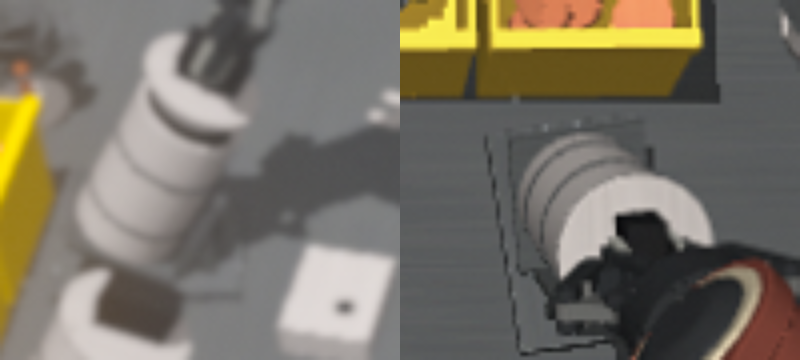

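Left: the lid sits just above the mouth, roughly concentric, but the arm settled several mm high. I'll re-measure and correct.

```bash
python3 - <<'E'
from h import *
s=state();print(s["tool_pos"],s["joint_vel"].round(3),s["joint_pos"].round(3),s["contact_force"].round(1));seat_goal(.02)
E
```

```text
[ 0.6447467  -0.21714564  0.19788781] [-0.007 -0.011 -0.007  0.001 -0.002  0.001] [-0.565 -0.058  1.845  0.391  0.963 -2.411] [ 0.5 -0.3 -2.2]
shift [ 0.0102 -0.0021  0.0144] turn [-0.0015  0.003   0.0027] dist 0.008894081286026492
```

>>> jog_arm(
  motion="0 0.01 -0.002 0 -0.001 0.003 0.003;0 0.01 -0.002 0.005 -0.001 0.003 0.003;0 0.01 -0.002 0.008 -0.001 0.003 0.003;0 0.01 -0.002 0.008 -0.001 0.003 0.003;0 0.01 -0.002 0.008 -0.001 0.003 0.003",
)

```text
time: 12.18
tool_pos: [0.6423, -0.2183, 0.1912]
tool_rot: [0.258, -0.053, 0.965, 0.014]
contact_force: [0.1, -1.3, -2.7]
gripper_width: 0.266
grasp_force: 60.3
```

```bash
python3 fl.py; python3 -c "
from h import *
seat_goal(.02)"
```

```text
side 232 tilt slopes [-0.019  0.022] depth 0.011 centre [0.0036 0.0003]
top 299 tilt slopes [-0.003  0.   ] depth 0.0126 centre [ 0.005  -0.0009]
shift [-0.0009 -0.0003  0.0056] turn [-0.0002 -0.0005 -0.0005] dist 0.002814667894620889
```

>>> jog_arm(
  motion="0 -0.001 0 0.006 0 0 0;0 -0.001 0 0.011 0 0 0;0 -0.001 0 0.016 0 0 0;0 -0.001 0 0.022 0 0 0;0 -0.001 0 0.022 0 0 0",
)

```text
time: 12.9
tool_pos: [0.6481, -0.2175, 0.1814]
tool_rot: [0.258, -0.053, 0.965, 0.014]
contact_force: [0.1, 0.3, -2.8]
gripper_width: 0.267
grasp_force: 60.3
```

```bash
python3 -c "
from h import *
seat_goal(.008);seat_goal(0)"
```

```text
shift [-0.0008 -0.0007  0.0066] turn [ 0.0002 -0.001  -0.0006] dist 0.003325802034873923
shift [-0.0008 -0.0007  0.0226] turn [ 0.0002 -0.001  -0.0006] dist 0.011298533933713138
```

>>> jog_arm(
  motion="0 -0.001 0 0.003 0 0 0;0 -0.001 0 0.005 0 0 0;0 -0.001 0 0.007 0 0 0;0 -0.001 0 0.009 0 0 0;0 -0.001 0 0.009 0 0 0",
)

```text
time: 13.52
tool_pos: [0.6506, -0.2175, 0.1788]
tool_rot: [0.258, -0.053, 0.965, 0.014]
contact_force: [-6.5, -0.2, 2.0]
gripper_width: 0.266
grasp_force: 61.3
```

>>> jog_arm(
  motion="0 0 0 0.002 0 0 0;0 0 0 0.004 0 0 0;0 0 0 0.006 0 0 0;0 0 0 0.008 0 0 0;0 0 0 0.008 0 0 0",
)

```text
time: 14.15
tool_pos: [0.6524, -0.2173, 0.1756]
tool_rot: [0.258, -0.053, 0.965, 0.014]
contact_force: [-6.5, 0.0, 2.9]
gripper_width: 0.266
grasp_force: 61.5
```

```bash
python3 -c "
from h import *
print(state()['contact_force'],state()['contact_force']@NA);seat_goal(0)"
```

```text
[-6.48531516  0.02060166  2.87887242] 5.715031983817862
shift [ 0.0011 -0.0002  0.0083] turn [ 0.0001 -0.0011 -0.0002] dist 0.004180718774297393
```

>>> jog_arm(
  motion="0 0.001 0 0.002 0 0 0;0 0.001 0 0.004 0 0 0;0 0.001 0 0.006 0 0 0;0 0.001 0 0.008 0 0 0;0 0.001 0 0.008 0 0 0",
)

```text
time: 14.78
tool_pos: [0.6542, -0.217, 0.1723]
tool_rot: [0.258, -0.053, 0.965, 0.014]
contact_force: [-7.7, 1.0, 4.6]
gripper_width: 0.263
grasp_force: 61.5
```

>>> jog_arm(
  motion="0 0 0 0.001 0 0 0;0 0 0 0.002 0 0 0;0 0 0 0.003 0 0 0;0 0 0 0.003 0 0 0;0 0 0 0.003 0 0 0",
)

```text
time: 15.4
tool_pos: [0.6543, -0.2171, 0.1722]
tool_rot: [0.257, -0.054, 0.965, 0.014]
contact_force: [-18.8, 1.2, 11.8]
gripper_width: 0.265
grasp_force: 63.1
```

```bash
python3 -c "
from h import *
print(state()['contact_force'],state()['contact_force']@NA);seat_goal(0)"
```

```text
[-18.8340062    1.15590791  11.80229155] 19.517425335758997
shift [ 0.001  -0.0001  0.0005] turn [ 0.0004 -0.0014  0.0005] dist 0.0005429944858857076
```

>>> jog_arm(
  motion="0 0 0 0.001 0 0 0;0 0 0 0.002 0 0 0;0 0 0 0.003 0 0 0;0 0 0 0.003 0 0 0;0 0 0 0.003 0 0 0",
)

```text
time: 16.02
tool_pos: [0.6544, -0.2172, 0.1721]
tool_rot: [0.257, -0.054, 0.965, 0.015]
contact_force: [-29.1, 1.3, 19.7]
gripper_width: 0.268
grasp_force: 64.8
```

```bash
python3 -c "
from h import *
print(state()['contact_force'],state()['contact_force']@NA);seat_goal(0)"; python3 fl.py
```

```text
[-29.136842     1.33205398  19.73951723] 31.501677500129162
shift [0.001  0.0001 0.0002] turn [ 0.0008 -0.0022  0.001 ] dist 0.000529414349711903
side 231 tilt slopes [-0.014  0.01 ] depth 0.011 centre [0.0025 0.0017]
top 283 tilt slopes [ 0.003 -0.002] depth 0.0128 centre [ 0.0047 -0.0014]
```

Seated at a hard stop, ~31 N. Ease off, open, retreat, and check.

>>> jog_arm(
  motion="0 0 0 -0.003 0 0 0;0 0 0 -0.006 0 0 0;70 0 0 -0.006 0 0 0;70 0 0 -0.006 0 0 0;70 0 0 -0.006 0 0 0",
)

```text
time: 16.75
tool_pos: [0.6547, -0.2171, 0.1713]
tool_rot: [0.258, -0.053, 0.965, 0.014]
contact_force: [-0.5, -0.1, -0.1]
gripper_width: 0.701
grasp_force: 0.0
```

>>> jog_arm(
  motion="70 0 0 -0.03 0 0 0;70 0 0 -0.08 0 0 0;0 0 0 -0.14 0 0 0;0 0 0 -0.2 0 0 0;0 0 0 -0.2 0 0 0",
)

```text
time: 17.38
tool_pos: [0.6054, -0.2236, 0.2623]
tool_rot: [0.261, -0.053, 0.964, 0.012]
contact_force: [-0.8, 0.1, -0.4]
gripper_width: 0.063
grasp_force: 0.0
```

```bash
cat > chk.py <<'E'
from h import *
from scipy.optimize import least_squares
for c in("top","side"):
    f=grab_frame(c);p=cloud(f).reshape(-1,3);b=f["color"].mean(-1).ravel()
    for nm,M,n in(("a",MA,NA),("c",np.array([.721,.215,.041])+.13*axis(.22),axis(.22))):
        ex=np.cross([0,0,1],n);ex/=np.linalg.norm(ex);ey=np.cross(n,ex)
        d=p-M;l=np.c_[d@ex,d@ey,d@n];q=l[(np.hypot(l[:,0],l[:,1])<.055)&(abs(l[:,2]-.006)<.01)&(b>100)]
        A=np.c_[q[:,:2],np.ones(len(q))];r=least_squares(lambda x:(A@x-q[:,2])*1000,[0,0,.006],loss="soft_l1").x
        print(c,nm,len(q),"slopes",r[:2].round(3),"flange top",r[2].round(4),"c",((q.max(0)+q.min(0))/2).round(4))
    if c=="side": cv2.imwrite("pics/s5_%d.png"%(state()["time"]),cv2.resize(f["color"][110:300,140:340,::-1],None,fx=3,fy=3))
r=rotn(NA);goal(MA+.04*NA,r);print(state()["time"])
E
python3 chk.py; ls pics
```

```text
top a 719 slopes [-0.017 -0.003] flange top 0.0058 c [0.0015 0.0028 0.0072]
top c 799 slopes [-0.02  -0.003] flange top 0.0045 c [0.0061 0.0013 0.0041]
side a 349 slopes [ 0.025 -0.009] flange top 0.0076 c [-0.003   0.0014  0.0056]
side c 626 slopes [-0.006 -0.002] flange top 0.0056 c [0.0036 0.0019 0.0056]
shift [ 1.110e-02 -1.000e-04  1.559e-01] turn [-0.0005 -0.0003 -0.0005] dist 0.07814644510532923
17.475
s2.png
s3.png
s4.png
s5_17.png
side.png
top.png
```

The lid stays home (flange top ~6 mm over the rim). A confirming push from above with shut fingers, letting it square itself.

>>> jog_arm(
  motion="0 0.011 0 0.06 0 0 0;0 0.011 0 0.12 0 0 0;0 0.011 0 0.145 0 0 0;0 0.011 0 0.15 0 0 0;0 0.011 0 0.15 0 0 0",
)

```text
time: 18.1
tool_pos: [0.6375, -0.219, 0.1906]
tool_rot: [0.258, -0.053, 0.965, 0.014]
contact_force: [0.2, -0.3, 0.1]
gripper_width: -0.005
grasp_force: 0.0
```

```bash
python3 -c "
from h import *
print(state()['contact_force']@NA);goal(MA+.04*NA,rotn(NA))"
```

```text
0.014062123308672339
shift [ 0.001  -0.      0.0063] turn [-0.0004 -0.0002 -0.0004] dist 0.0031784992027496383
```

>>> jog_arm(
  motion="0 0.001 0 0.002 0 0 0;0 0.001 0 0.004 0 0 0;0 0.001 0 0.006 0 0 0;0 0.001 0 0.007 0 0 0;0 0.001 0 0.007 0 0 0",
)

```text
time: 18.73
tool_pos: [0.6385, -0.2189, 0.1876]
tool_rot: [0.258, -0.053, 0.965, 0.014]
contact_force: [-5.0, -0.6, 5.5]
gripper_width: 0.003
grasp_force: 3.6
```

>>> jog_arm(
  motion="0 0 0 0.001 0 0 0;0 0 0 0.002 0 0 0;0 0 0 0.003 0 0 0;0 0 0 0.003 0 0 0;0 0 0 0.003 0 0 0",
)

```text
time: 19.35
tool_pos: [0.6386, -0.2189, 0.1875]
tool_rot: [0.257, -0.053, 0.965, 0.014]
contact_force: [-15.8, 1.4, 13.3]
gripper_width: 0.0
grasp_force: 9.6
```

>>> jog_arm(
  motion="0 0 0 0.001 0 0 0;0 0 0 0.003 0 0 0;0 0 0 0.004 0 0 0;0 0 0 0.004 0 0 0;0 0 0 0.004 0 0 0",
)

```text
time: 19.98
tool_pos: [0.6388, -0.2189, 0.1874]
tool_rot: [0.257, -0.054, 0.965, 0.014]
contact_force: [-30.3, 3.4, 24.1]
gripper_width: 0.0
grasp_force: 17.7
```

>>> jog_arm(
  motion="0 0 0 -0.02 0 0 0;0 0 0 -0.1 0 0 0;0 0 0 -0.18 0 0 0;0 0 0 -0.2 0 0 0;0 0 0 -0.2 0 0 0",
)

```text
time: 20.6
tool_pos: [0.5907, -0.2241, 0.2702]
tool_rot: [0.258, -0.053, 0.965, 0.014]
contact_force: [-0.4, -0.3, 0.9]
gripper_width: 0.001
grasp_force: 0.0
```

```bash
python3 chk.py; ls pics/s5*
```

```text
top a 791 slopes [-0.014 -0.002] flange top 0.0057 c [ 0.0015 -0.0001  0.0065]
top c 795 slopes [-0.029  0.001] flange top 0.0047 c [0.0059 0.0012 0.0043]
side a 339 slopes [ 0.011 -0.   ] flange top 0.0072 c [-0.0034  0.0018  0.0051]
side c 628 slopes [-0.01  -0.005] flange top 0.0055 c [0.0036 0.0015 0.0052]
shift [-0.0042 -0.0017  0.1876] turn [ 0.0011 -0.0021 -0.0011] dist 0.09385165142028834
20.7
pics/s5_17.png
pics/s5_20.png
```

View pics/s5_20.png

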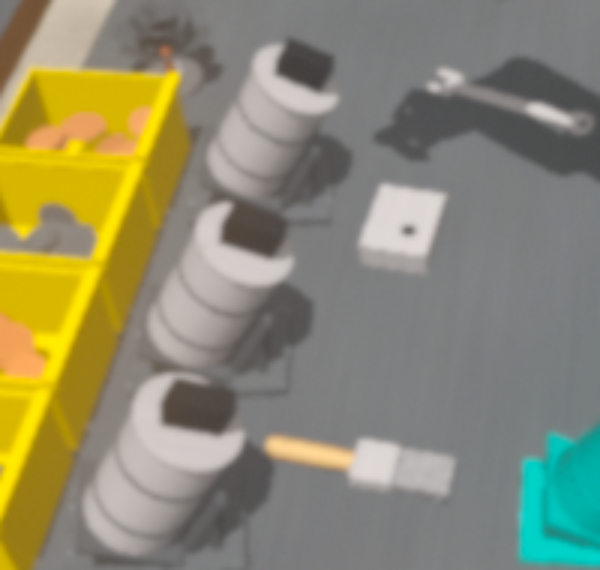

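All three lids are flush on their tins (crop (305,65), (255,230) and (200,405)). The block, brush and wrench have not moved, and the gripper is clear.

```bash
python3 -c "
from plant import *
print(job_done())"
```

```text
the job is handed in; nothing more can be done
None
```

Job handed in at about 21 s: both lids hit a hard stop and were confirmed with firm pushes of about 35–40 N, the bystanders in view had not moved, and the gripper was clear; no verdict was returned.

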